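# Let a raised gearbox down onto its packing with the release valve

### The arm

A 6-joint arm with a two-finger parallel gripper is mounted at the origin on a cart in front of the work surface, level with it; the furniture and walls round the work are solid. World frame = base frame: x ahead of the robot, y to its left, z up, the work surface at z = 0. Lengths are in m, angles in rad, forces in N, time in s.
With the tool pointing down it reaches from about 0.4 to 0.825 m from the base axis. Payload 7 kg.
Tool frame: the origin (TCP) lies on the centre line of the jaws, within the pads' length; the fingertips stand 22 mm ahead of it and the grasp point (between the pads) lies 3 mm ahead of it (arm.tcp_to_tips is the distance from the TCP to the fingertips, in m); z points along the fingers, y is the line along which they close (so a half turn about z gives the same grasp; the last joint's range is limited). The gripper opens to 88 mm and grips with 3 to 60 N. Pads are 19 mm wide; open, the fingers measure 130 mm over their backs; the gripper's body (78 mm by 193 mm) begins 47 mm behind the grasp point.
Start: joints at [1.404, 0.359, 0.012, 0, -1.224, -0.288], TCP at [0.297, 0.606, 0.249] pointing down, gripper open.
Joint ranges: [-3.07, 3.07], [-1.43, 2.12], [-1.02, 1.25], [-3.03, 1.67], [-3.05, -0], [-3.03, 3.03]. Speed limits (rad/s): [2.39, 2.39, 3.01, 3.14, 3.14, 3.14].

### API

Orientations are given as [roll, pitch, yaw] about the fixed x, y, z axes, in that order (R = Rz(yaw) Ry(pitch) Rx(roll)).
In Python, from station import arm gives the robot as it stands.
- The arm moves only by the tool jog_arm, never from a script. Its argument "targets" is a list of rows, each an object of numbers: "dx", "dy", "dz": the shift along the tool's x, y, z in mm; "rx", "ry", "rz": the turn, a rotation vector about the tool's x, y, z in rad; "gripper": the closure, from 0 (fully open) to 1 (shut). In form: [{"dx": .., "dy": .., "dz": .., "rx": .., "ry": .., "rz": .., "gripper": ..}, ...]. A call has exactly 8 rows; each row is the pose to reach, as a shift and turn from the pose commanded when the call began, along the tool's axes at that moment; what a row does not reach only later rows make up. A row lasts 1/12 s, in which the tool goes at most 41.7 mm and 7.16 degrees, less where a joint would pass 70% of its speed; a pose out of reach is approached as far as the arm can. A call with a gripper value outside its range is refused whole. The fingers move at their own pace and stop on an object; "force" is the grip in N (left out, the last holds). Time passes only in rows, so rows that repeat a pose let the fingers close, or fill a call up. It gives the time, the measured TCP pose, the force, the opening and the grip force at its end, in the units of the state.
- arm.get_state(): the state, without advancing time (a new reading comes with each control period).
- arm.grab_frame(name): name is "scene" or "top" or "wrist"; returns a dict with "frame" (400x640x3 uint8, red, green, blue), "z_map" (400x640 float32, m along the optical axis (not along the pixel's ray), 0 where there is no reading), "fx", "fy", "cx", "cy" (pixels), "distortion" ([k1, k2, p1, p2, k3] as OpenCV has them; the pictures are not rectified), "view" (4x4, takes a point from world to camera coordinates). Camera axes: x right, y down, z forward; pixel columns grow to the right and rows downward; lengths in m; the calibration is good to about 2 mm. A picture is of the moment at which its call begins.
- arm.job_done(): hands the job in; it is judged then, once.
The state is a dict: "t": time; "q": joint angles; "qd": joint speeds; "joint_efforts": joint torques, N m; "eef_pos": TCP position; "ee_rot": TCP orientation; "force": force on the tool from outside, world axes, zero at the start; "moment": the same for the moment, N m; "width": finger opening in m; "gripper_force": force on a finger pad.
Only numpy, scipy, OpenCV 4.12 (cv2) and the standard library are available. Lean on these libraries where they do the work, as an engineer would, in place of code of your own. Each camera call takes 0.05 s, during which the arm holds its last target. There are 200 camera calls.

### The job

The raised gearbox is still hanging on the hydraulic ram: take the tall, yellow-ended packing block out of its rack and slide it squarely and centrally under the front of the casing, half its length in (your hand cannot follow it under there, so put it down in front and take it again by its near end). Then crack the pump's release valve open, anticlockwise and only a fraction of a turn, so that the casing sinks slowly onto the packing, and once its weight rests there shut the valve fully again. Do not knock the casing, and leave the low packing block in the rack.

Things in the scene. Friction and masses are not known exactly. Their poses are not given: they have to be found in the camera images.
- stand: Fixed gearbox repair stand with its hand pump (frame only, nothing to grip). Origin on the bench straight below the middle of the casing's front face at level; x points under the casing, away from the robot; y to the left, towards the pump. The casing stands over x = 0 to 215 mm, y = -75 to 75 mm, its front face 134 mm tall; the lifting cylinder and the stand's foot plate begin at x = 100 mm under it, before that the bench is free.
- casing: The grey gearbox casing, 215 x 150 x 134 mm, about 1.6 kg, hinged on trunnions at its rear (205 mm behind its front face, 100 mm above the bench). Origin at the middle of its lower front edge, x along the flat underside to the rear, z up: level, this point is 66 mm above the bench; it starts 15 to 24 mm higher, held up by the lifting cylinder (front raised by 0.075 to 0.115 rad). With nothing under it, it would sink to 15 mm below level.
- valve (a joint): Release valve of the pump, rad: 0 is shut (a stop), it grows as the valve is turned anticlockwise seen from above, to 1.5 at most; stays where it is left, turning takes 0.05 to 0.25 N m. Nothing flows before 0.15 to 0.5 rad (it varies); from there the casing sinks, faster the farther it is open (its front edge by about 8 mm/s more for each further 0.1 rad). Shut again, the casing stops.
- valve_grip (a point): Middle of the valve's steel T-bar with red ends: a level bar 64 long x 12 wide x 16 mm tall, 104 mm above the bench, 205 mm left of the stand's origin. Its x axis runs along the bar and turns with it (along the stand's x when shut). The gland below reaches up to 86 mm, the 56 mm wide block to 68 mm; the folded lever behind begins 35 mm away, 83 mm tall; the casing is 120 mm to the right.
- rack: Fixed grey steel rack, 186 x 170 mm, 6 mm floor, with two parallel places for packing blocks, 100 mm apart (at y = +50 and -50 mm of its frame); origin on the bench below its middle, x along the blocks. Pockets with 4 mm walls, up to 50 mm above the bench, enclose each block's end on three sides over 50 mm, so that only its middle 58 mm is free to grip.
- packing_tall: Tall pale-wood packing block with yellow ends and a dark line round its middle: 160 long (x) x 45 wide (y) x 66 mm tall, 0.3 kg; origin at the centre of its underside, z up; it starts in one of the rack's two places, on the 6 mm floor.
- packing_low: Low dark-wood packing block with green ends, 160 x 45 x 40 mm, in the rack's other place; origin at the centre of its underside. Not wanted.

How it is judged:
On the way, in this order (a step that is already met when the one before it is completed fails the run):
1. the tall packing lies on the bench half its length under the raised casing, released, the valve still shut (x of packing_tall in the frame of stand between -0.013 and 0.014 m and y of packing_tall in the frame of stand between -0.025 and 0.025 m and angle between the x axis of packing_tall and the x axis of stand, either way round below 0.15 rad and angle between packing_tall's own z axis and vertical below 0.05 rad and height (world z) of packing_tall below 0.004 m and contact force between the fingers and packing_tall below 0.3 N and value of joint valve below 0.08 rad and height (world z) of casing above 0.076 m), for 0.2 s.
2. the casing has sunk onto the packing with the valve cracked open (value of joint valve above 0.12 rad and height (world z) of casing below 0.069 m and contact force between casing and packing_tall above 3 N), for 0.2 s.
At the end, for the whole second after the job is handed in: The casing rests (more than 3 N, its lower front edge 62 to 69 mm up) on the upright, still tall packing, whose middle line is within 15 mm of the casing's front face, 27 mm of its centre line and square within 0.16 rad; the valve is shut (under 0.08 rad) (value of joint valve below 0.08 rad and height (world z) of casing between 0.062 and 0.069 m and contact force between casing and packing_tall above 3 N and x of packing_tall in the frame of stand between -0.015 and 0.016 m and y of packing_tall in the frame of stand between -0.027 and 0.027 m and angle between the x axis of packing_tall and the x axis of stand, either way round below 0.16 rad and angle between packing_tall's own z axis and vertical below 0.05 rad and linear speed of packing_tall below 0.01 m/s); the robot touches nothing.
It fails at once if the casing drops or is knocked instead of sinking slowly (its front edge faster than about 20 mm/s) (linear speed of casing above 0.011 m/s).
It fails at once if the low packing block is moved from its place in the rack (distance of packing_low from where it was at the start of the episode above 0.02 m).
It also fails if it takes over 72 s, if anything falls off the work surface, if the arm or the gripper's body presses on something with over 40 N, if the wrist force passes 120 N, or if a joint passes its speed limit or range.

## Working session

There is one attempt and no reset: what is moved stays moved. The work goes in short steps, Python scripts to look and compute and a tool call to move; the robot and the scene stay as the last step left them, time stands still between calls to the robot, and variables do not carry over. Pictures are saved under pics/ and viewed, at most 10 in all, crops included, and the job is handed in when it is done.

Besides the shell and the picture viewer there is one more tool, called after "Emit:" as name([rows], argument=value, ...), one row to a line, values as JSON. jog_arm: Moves the arm, as the interface text tells. Its arguments: {"type":"object","properties":{"targets":{"type":"array","items":{"type":"object","properties":{"dx":{"type":"number"},"dy":{"type":"number"},"dz":{"type":"number"},"rx":{"type":"number"},"ry":{"type":"number"},"rz":{"type":"number"},"gripper":{"type":"number"}}}},"force":{"type":"number"}},"required":["targets"]}

```bash
ls; mkdir -p pics
cat > h.py <<'E'
import numpy as np, cv2
from station import arm
from scipy.spatial.transform import Rotation as R
def cam(n):
    f=arm.grab_frame(n); f['K']=np.array([[f['fx'],0,f['cx']],[0,f['fy'],f['cy']],[0,0,1.]]); f['D']=np.array(f['distortion'],float); f['V']=np.array(f['view']); return f
def ray(f,uv):
    p=cv2.undistortPoints(np.array(uv,float).reshape(-1,1,2),f['K'],f['D']).reshape(-1,2)
    d=np.c_[p,np.ones(len(p))]; Rm=f['V'][:3,:3]; c=-Rm.T@f['V'][:3,3]; return c,d@Rm
def onplane(f,uv,z):
    c,d=ray(f,uv); return c+d*((z-c[2])/d[:,2])[:,None]
def cloud(f):
    h,w=f['z_map'].shape; v,u=np.mgrid[:h,:w]; c,d=ray(f,np.c_[u.ravel(),v.ravel()])
    return (c+d*f['z_map'].reshape(-1,1)).reshape(h,w,3)
def save(f,n): cv2.imwrite('pics/'+n,f['frame'][:,:,::-1])
E
python3 - <<'E'
from h import *
for n in ['scene','top']:
    f=cam(n); save(f,n+'0.png'); np.savez(n+'0.npz',frame=f['frame'],z=f['z_map'],P=cloud(f)); print(n,(-f['V'][:3,:3].T@f['V'][:3,3]).round(3),f['fx'])
print({k:np.round(v,3) for k,v in arm.get_state().items()})
E
```

```text
pics
scene [-0.365 -0.522  0.638] 504.0988373658933
top [ 0.316 -0.059  1.144] 442.4345182050634
{'t': np.float64(0.1), 'q': array([ 1.404,  0.359,  0.011, -0.   , -1.224, -0.288]), 'qd': array([-0.   , -0.002,  0.001, -0.   , -0.   , -0.   ]), 'joint_efforts': array([-2.0000e-03, -5.8416e+01,  2.9375e+01,  7.0150e+00,  1.0000e-02,
       -0.0000e+00]), 'eef_pos': array([0.296, 0.606, 0.248]), 'ee_rot': array([ 3.14 , -0.   , -0.455]), 'force': array([ 0.141,  0.722, -0.232]), 'moment': array([-0.005,  0.027,  0.012]), 'gripper_force': np.float64(0.0), 'width': np.float64(0.088)}
```

View pics/top0.png

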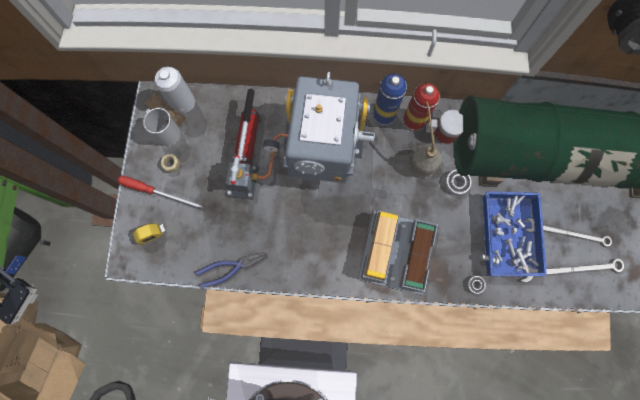

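View pics/scene0.png

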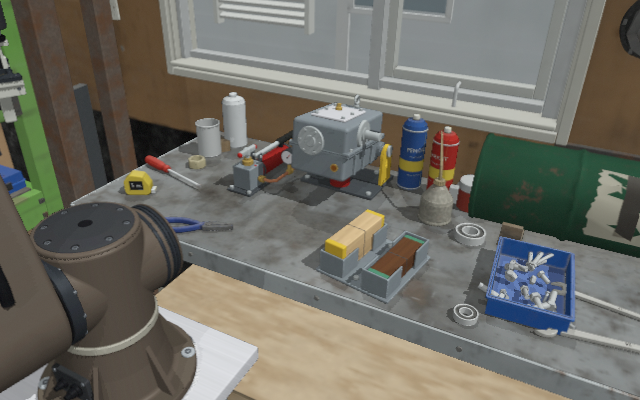

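The top view shows the casing at about (322,130), the pump valve near (240,180), the tall block at (382,245) and the low block at (420,255). The scene view shows the same layout, with the casing front around (325,155).

Run:
```python
from h import *
t=np.load('top0.npz'); s=np.load('scene0.npz')
P=t['P'];hsv=cv2.cvtColor(t['frame'],cv2.COLOR_RGB2HSV)
def rect(m,n,P=P):
    p=P[m]; r=cv2.minAreaRect(p[:,:2].astype(np.float32)*1000); print(n,len(p),'z',np.percentile(p[:,2],[5,50,95]).round(4),'rect',np.round(r[0],1),np.round(r[1],1),round(r[2],2)); return r
v,u=np.mgrid[:400,:640]
box=lambda a,b,c,d:(u>a)&(u<b)&(v>c)&(v<d)
# tall top
rect(box(350,410,200,290)&(abs(P[...,2]-.072)<.004),'tall top')
rect(box(395,445,210,300)&(abs(P[...,2]-.046)<.004),'low top/rack')
rect(box(350,445,200,300)&(P[...,2]>.044)&(P[...,2]<.054),'rack rim')
c=box(270,380,70,190)&(P[...,2]>.12)&(P[...,2]<.3)
print(np.histogram(P[c][:,2],20))
rect(box(300,355,95,145)&(P[...,2]>.2),'lid')
red=((hsv[...,0]<8)|(hsv[...,0]>172))&(hsv[...,1]>120)
m=box(215,265,150,205)&(P[...,2]>.09)&(P[...,2]<.13)
print('valve red px');
for z in P[m&red]: print(z.round(3))
rect(m&(P[...,2]<.112),'valve')
# scene: casing front
S=s['P'];m=box(290,385,110,195)&(S[...,2]>.05)&(S[...,2]<.25)
for a in range(295,385,6):
    col=S[:,a][m[:,a]]
    print(a,[tuple(x.round(3)) for x in col[::12]][:7])
big=lambda n,a,b,c,d,k: cv2.imwrite(n,cv2.resize(np.ascontiguousarray((t if k=='t' else s)['frame'][c:d,a:b,::-1]),None,fx=5,fy=5,interpolation=cv2.INTER_CUBIC))
A=cv2.resize(t['frame'][70:210,210:370,::-1],(640,560)); cv2.imwrite('pics/a.png',A)
```

```text
tall top 1126 z [0.069  0.072  0.0749] rect [ 465.4 -198.4] [ 45.6 159.4] 79.77
low top/rack 1233 z [0.0428 0.0462 0.0494] rect [ 451.2 -274.9] [104.3 174.8] 81.21
rack rim 1390 z [0.0445 0.0473 0.052 ] rect [ 456.8 -247.2] [158.3 174.4] 80.18
(array([  63,   66,   44,   67,   85,   83,  114,   78,   68,   75,   84,
        120,  184,  587,  961, 1009, 2014, 1037,   68,   33]), array([0.12001272, 0.12579878, 0.13158484, 0.1373709 , 0.14315695,
       0.14894301, 0.15472907, 0.16051513, 0.16630119, 0.17208725,
       0.17787331, 0.18365937, 0.18944543, 0.19523149, 0.20101755,
       0.20680361, 0.21258966, 0.21837572, 0.22416178, 0.22994784,
       0.2357339 ]))
lid 2644 z [0.2058 0.2153 0.2228] rect [551.1 -58.9] [468.3 123.2] 4.04
valve red px
[0.655 0.174 0.114]
[0.656 0.172 0.11 ]
[0.654 0.177 0.109]
[0.652 0.173 0.114]
[0.654 0.172 0.11 ]
[0.653 0.169 0.113]
[0.59  0.18  0.108]
[0.589 0.176 0.112]
[0.59  0.174 0.11 ]
[0.587 0.179 0.108]
[0.586 0.176 0.113]
[0.587 0.174 0.111]
[0.587 0.171 0.112]
[0.585 0.177 0.108]
[0.584 0.174 0.111]
[0.585 0.172 0.108]
valve 118 z [0.0999 0.109
[... 4360 characters left out ...]
64(-0.116), np.float64(0.138)), (np.float64(0.746), np.float64(-0.111), np.float64(0.095))]
373 [(np.float64(0.808), np.float64(-0.095), np.float64(0.203)), (np.float64(0.765), np.float64(-0.112), np.float64(0.187)), (np.float64(0.688), np.float64(-0.143), np.float64(0.186)), (np.float64(0.776), np.float64(-0.114), np.float64(0.115)), (np.float64(0.791), np.float64(-0.111), np.float64(0.074))]
379 [(np.float64(0.819), np.float64(-0.107), np.float64(0.201)), (np.float64(0.803), np.float64(-0.115), np.float64(0.175)), (np.float64(0.697), np.float64(-0.154), np.float64(0.188)), (np.float64(0.795), np.float64(-0.123), np.float64(0.113)), (np.float64(0.781), np.float64(-0.133), np.float64(0.06))]
```

View pics/a.png

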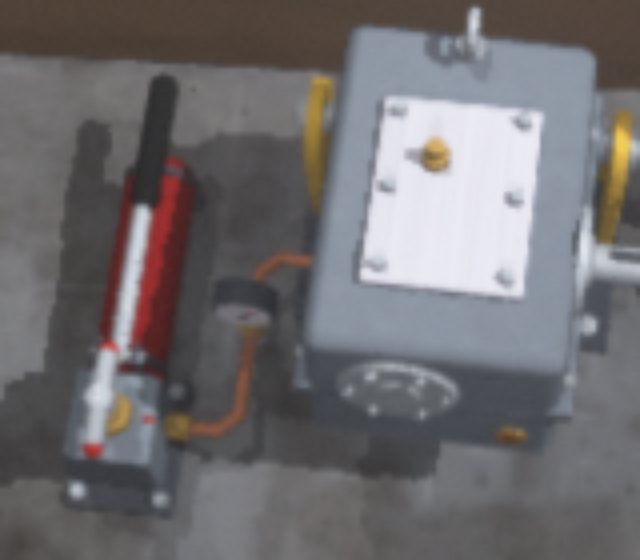

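Run:
```python
from h import *
s=np.load('scene0.npz');t=np.load('top0.npz');S=s['P'];T=t['P']
def fit(p,ax,n):
    k=np.ones(len(p),bool)
    o=[i for i in range(3) if i!=ax]
    for _ in range(10):
        A=np.c_[p[:,o],np.ones(len(p))]; c=np.linalg.lstsq(A[k],p[k,ax],rcond=None)[0]; r=p[:,ax]-A@c; k=abs(r)<max(.002,1.5*np.median(abs(r)))
    print(n,k.sum(),len(p),c.round(4),r[k].std().round(4)); return c
m=lambda P,lo,hi:np.all((P>lo)&(P<hi),axis=2)
f=fit(S[m(S,[.60,-.098,.095],[.64,.03,.20])],0,'front x=a*y+b*z+c')
g=fit(S[m(S,[.63,-.13,.09],[.82,-.095,.20])],1,'right y=a*x+b*z+c')
b=T[m(T,[.6,-.12,.19],[.85,.06,.235])]; top=fit(b,2,'top z')
l=T[m(T,[.64,.03,.10],[.8,.07,.19])]; print(len(l))
# front corner (lower) at z~.086
for z in (.086,.1,.15):
    A=np.array([[1,-f[0]],[-g[0],1]]); print(z,np.linalg.solve(A,[f[1]*z+f[2],g[1]*z+g[2]]).round(4))
# lower edge of front face: lowest z pts per column
F=m(S,[.595,-.098,.05],[.64,.03,.21]); 
res=np.abs(S[...,0]-(f[0]*S[...,1]+f[1]*S[...,2]+f[2]))<.006
for a in range(300,348,4):
    q=S[:,a][(F&res)[:,a]]; print(a,q[q[:,2].argmin()].round(4) if len(q) else None,end=' ')
print()
# tall: from side: yellow+wood mask in top image via ray on plane z=.072
hsv=cv2.cvtColor(t['frame'],cv2.COLOR_RGB2HSV)
ph=m(T,[.36,-.25,.066],[.56,-.15,.08]); 
n=cv2.connectedComponentsWithStats(ph.astype(np.uint8)); 
cs,_=cv2.findContours(ph.astype(np.uint8),0,1); c=max(cs,key=cv2.contourArea)
f=cam('top'); W=onplane(f,c.reshape(-1,2),.072); print(cv2.minAreaRect(W[:,:2].astype(np.float32)*1000))
# low & rack
ys=(hsv[...,0]>15)&(hsv[...,0]<35)&(hsv[...,1]>90)&(hsv[...,2]>120); ys[:, :350]=0; ys[:,412:]=0; ys[:200]=0; ys[300:]=0
c=max(cv2.findContours(ys.astype(np.uint8),0,1)[0],key=cv2.contourArea); print(cv2.minAreaRect(onplane(f,c.reshape(-1,2),.072)[:,:2].astype(np.float32)*1000))
```

```text
front x=a*y+b*z+c 1343 1994 [0.0307 0.0756 0.6043] 0.0012
right y=a*x+b*z+c 635 1149 [-0.0453 -0.0003 -0.0777] 0.001
top z 3430 5793 [-0.0986  0.0059  0.2816] 0.002
23
0.086 [ 0.6076 -0.1053]
0.1 [ 0.6086 -0.1053]
0.15 [ 0.6124 -0.1055]
300 [0.6146 0.0137 0.0905] 304 [0.6155 0.003  0.09  ] 308 [ 0.6127 -0.0095  0.0915] 312 [ 0.6121 -0.0209  0.0917] 316 [ 0.6098 -0.0329  0.0929] 320 [ 0.6131 -0.0421  0.0911] 324 [ 0.6129 -0.053   0.0911] 328 [ 0.6105 -0.0649  0.0924] 332 [ 0.6128 -0.0744  0.091 ] 336 [ 0.6117 -0.0854  0.0916] 340 [ 0.6069 -0.0979  0.0968] 344 [ 0.6204 -0.0974  0.1984] 
((465.0848388671875, -198.12567138671875), (45.8353385925293, 159.00958251953125), 79.97481536865234)
((424.37298583984375, -191.2669219970703), (45.62258529663086, 79.72578430175781), 79.54156494140625)
```

```bash
cat >> h.py <<'E'
O=np.array([.6125,-.030]); YS=-.042
def st(x,y=0): return O+np.array([[np.cos(YS),-np.sin(YS)],[np.sin(YS),np.cos(YS)]])@[x,y]
def go(x,y,z,yaw):
    s=arm.get_state(); R0=R.from_euler('xyz',s['ee_rot']); R1=R.from_euler('xyz',[np.pi,0,yaw])
    d=R0.inv().apply(np.array([x,y,z])-s['eef_pos'])*1000; r=(R0.inv()*R1).as_rotvec()
    print('now',s['eef_pos'].round(4),s['ee_rot'].round(4),'t',round(s['t'],2),'w',round(s['width'],4)); print('d mm',d.round(1),'r',r.round(4),'rows',np.linalg.norm(d)/41.7,np.linalg.norm(r)/.125)
E
python3 -c "
from h import *
go(.465,-.198,.20,-.175)"
```

```text
now [0.2964 0.6061 0.2478] [ 3.1403e+00 -1.0000e-04 -4.5490e-01] t 0.15 w 0.0877
d mm [504.7 648.2  48.7] r [ 1.300e-03  1.000e-04 -2.799e-01] rows 19.73546530969591 2.239152100608765
```

Emit:
jog_arm([
  {"dx":25,"dy":32,"rz":-0.04},
  {"dx":50,"dy":64,"rz":-0.08},
  {"dx":75,"dy":96,"rz":-0.12},
  {"dx":100,"dy":128,"rz":-0.16},
  {"dx":125,"dy":160,"rz":-0.2},
  {"dx":150,"dy":192,"rz":-0.24},
  {"dx":175,"dy":224,"rz":-0.28},
  {"dx":200,"dy":256,"rz":-0.28},
], force=30)

```text
invalid input at $.targets[0]: expected keys dx, dy, dz, rx, ry, rz, gripper
```

```bash
python3 -c "
from h import *
go(.465,-.198,.20,-.175)"
```

```text
now [0.2964 0.6061 0.2478] [ 3.1403e+00 -1.0000e-04 -4.5490e-01] t 0.15 w 0.0877
d mm [504.7 648.2  48.7] r [ 1.300e-03  1.000e-04 -2.799e-01] rows 19.73546530969591 2.239152100608765
```

Emit:
jog_arm([
  {"dx":25,"dy":32,"dz":0,"rx":0,"ry":0,"rz":-0.04,"gripper":0},
  {"dx":50,"dy":64,"dz":0,"rx":0,"ry":0,"rz":-0.08,"gripper":0},
  {"dx":75,"dy":96,"dz":0,"rx":0,"ry":0,"rz":-0.12,"gripper":0},
  {"dx":100,"dy":128,"dz":0,"rx":0,"ry":0,"rz":-0.16,"gripper":0},
  {"dx":125,"dy":160,"dz":0,"rx":0,"ry":0,"rz":-0.2,"gripper":0},
  {"dx":150,"dy":192,"dz":0,"rx":0,"ry":0,"rz":-0.24,"gripper":0},
  {"dx":175,"dy":224,"dz":0,"rx":0,"ry":0,"rz":-0.28,"gripper":0},
  {"dx":200,"dy":256,"dz":0,"rx":0,"ry":0,"rz":-0.28,"gripper":0},
], force=30)

```text
t: 0.82
eef_pos: [0.3636, 0.2865, 0.2485]
ee_rot: [-3.141, 0.0, -0.172]
force: [0.9, -0.6, -0.6]
width: 0.0877
gripper_force: 0.0
```

```bash
python3 -c "
from h import *
go(.465,-.198,.20,-.175)"
```

```text
now [0.3636 0.2865 0.2485] [-3.1415  0.     -0.1718] t 0.82 w 0.0877
d mm [182.8 460.   48.5] r [-0.0001  0.      0.0032] rows 11.926390042995356 0.025234208105443065
```

Emit:
jog_arm([
  {"dx":15,"dy":37,"dz":0,"rx":0,"ry":0,"rz":0,"gripper":0},
  {"dx":30,"dy":74,"dz":0,"rx":0,"ry":0,"rz":0,"gripper":0},
  {"dx":45,"dy":111,"dz":0,"rx":0,"ry":0,"rz":0,"gripper":0},
  {"dx":60,"dy":148,"dz":0,"rx":0,"ry":0,"rz":0,"gripper":0},
  {"dx":75,"dy":185,"dz":0,"rx":0,"ry":0,"rz":0,"gripper":0},
  {"dx":90,"dy":222,"dz":0,"rx":0,"ry":0,"rz":0,"gripper":0},
  {"dx":105,"dy":259,"dz":0,"rx":0,"ry":0,"rz":0,"gripper":0},
  {"dx":120,"dy":296,"dz":0,"rx":0,"ry":0,"rz":0,"gripper":0},
])

```text
t: 1.48
eef_pos: [0.4302, -0.0258, 0.2489]
ee_rot: [-3.141, -0.001, -0.174]
force: [0.7, 1.5, 0.2]
width: 0.0879
gripper_force: 0.0
```

Emit:
jog_arm([
  {"dx":12,"dy":33,"dz":0,"rx":0,"ry":0,"rz":0,"gripper":0},
  {"dx":25,"dy":66,"dz":0,"rx":0,"ry":0,"rz":0,"gripper":0},
  {"dx":37,"dy":98,"dz":0,"rx":0,"ry":0,"rz":0,"gripper":0},
  {"dx":50,"dy":130,"dz":10,"rx":0,"ry":0,"rz":0,"gripper":0},
  {"dx":58,"dy":152,"dz":25,"rx":0,"ry":0,"rz":0,"gripper":0},
  {"dx":63,"dy":164,"dz":40,"rx":0,"ry":0,"rz":0,"gripper":0},
  {"dx":63,"dy":164,"dz":48,"rx":0,"ry":0,"rz":0,"gripper":0},
  {"dx":63,"dy":164,"dz":48,"rx":0,"ry":0,"rz":0,"gripper":0},
])

```text
t: 2.15
eef_pos: [0.4625, -0.1967, 0.1983]
ee_rot: [3.142, 0.004, -0.177]
force: [-0.5, 0.8, 0.0]
width: 0.0877
gripper_force: 0.0
```

Run:
```python
from h import *
f=cam('wrist'); save(f,'w1.png'); P=cloud(f)
m=(abs(P[...,2]-.072)<.005)&(f['z_map']>0)&(P[...,0]>.35)&(P[...,0]<.58)&(P[...,1]>-.26)&(P[...,1]<-.14)
print(m.sum(),cv2.minAreaRect(P[m][:,:2].astype(np.float32)*1000),np.median(P[m][:,2]))
c=max(cv2.findContours(m.astype(np.uint8),0,1)[0],key=cv2.contourArea).reshape(-1,2); print(cv2.minAreaRect(onplane(f,c,.072)[:,:2].astype(np.float32)*1000),c.min(0),c.max(0))
go(.465,-.198,.048,-.175)
```

```text
9639 ((466.3122863769531, -199.17300415039062), (45.60913848876953, 159.4366455078125), 79.87854766845703) 0.07210044680506583
((466.5707702636719, -199.57460021972656), (45.18431091308594, 159.0028076171875), 80.1690902709961) [302  97] [360 278]
now [ 0.4631 -0.1962  0.1997] [ 3.1414e+00  2.5000e-03 -1.7580e-01] t 2.2 w 0.0877
d mm [  2.5   1.4 151.7] r [ 0.0002  0.0025 -0.0008] rows 3.637966190525041 0.02080638980545394
```

View pics/w1.png

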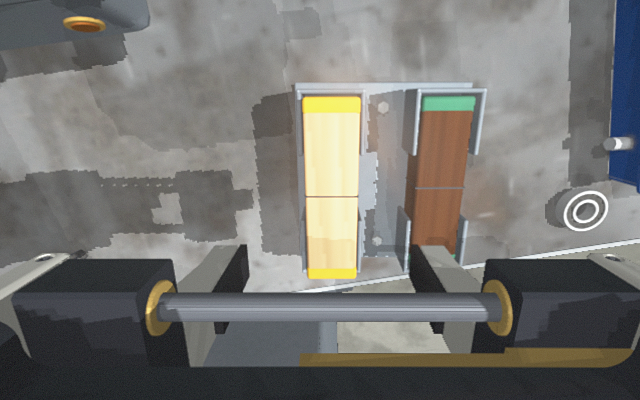

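The wrist view shows the tall block from (302,97) to (360,278) between the fingers, with its middle line at row 197. The low block is to its right. Going down.

Emit:
jog_arm([
  {"dx":3,"dy":2,"dz":25,"rx":0,"ry":0,"rz":0,"gripper":0},
  {"dx":3,"dy":2,"dz":50,"rx":0,"ry":0,"rz":0,"gripper":0},
  {"dx":3,"dy":2,"dz":75,"rx":0,"ry":0,"rz":0,"gripper":0},
  {"dx":3,"dy":2,"dz":100,"rx":0,"ry":0,"rz":0,"gripper":0},
  {"dx":3,"dy":2,"dz":120,"rx":0,"ry":0,"rz":0,"gripper":0},
  {"dx":3,"dy":2,"dz":138,"rx":0,"ry":0,"rz":0,"gripper":0},
  {"dx":3,"dy":2,"dz":150,"rx":0,"ry":0,"rz":0,"gripper":0},
  {"dx":3,"dy":2,"dz":152,"rx":0,"ry":0,"rz":0,"gripper":0},
])

```text
t: 2.87
eef_pos: [0.4661, -0.1976, 0.0476]
ee_rot: [3.141, 0.002, -0.173]
force: [-0.4, -0.0, 1.2]
width: 0.0877
gripper_force: 0.0
```

Emit:
jog_arm([
  {"dx":0,"dy":0,"dz":0,"rx":0,"ry":0,"rz":0,"gripper":1},
  {"dx":0,"dy":0,"dz":0,"rx":0,"ry":0,"rz":0,"gripper":1},
  {"dx":0,"dy":0,"dz":0,"rx":0,"ry":0,"rz":0,"gripper":1},
  {"dx":0,"dy":0,"dz":0,"rx":0,"ry":0,"rz":0,"gripper":1},
  {"dx":0,"dy":0,"dz":0,"rx":0,"ry":0,"rz":0,"gripper":1},
  {"dx":0,"dy":0,"dz":0,"rx":0,"ry":0,"rz":0,"gripper":1},
  {"dx":0,"dy":0,"dz":0,"rx":0,"ry":0,"rz":0,"gripper":1},
  {"dx":0,"dy":0,"dz":0,"rx":0,"ry":0,"rz":0,"gripper":1},
], force=40)

```text
t: 3.53
eef_pos: [0.4667, -0.1989, 0.0489]
ee_rot: [3.141, -0.0, -0.175]
force: [-0.9, -0.3, 2.9]
width: 0.0446
gripper_force: 40.0
```

```bash
python3 -c "
from h import *
s=arm.get_state();print(s['gripper_force'],s['force'])
go(.465,-.198,.125,-.175)"
```

```text
40.00040888786316 [-0.91214733 -0.25232507  2.90074958]
now [ 0.4667 -0.1989  0.0489] [ 3.1415e+00 -4.0000e-04 -1.7480e-01] t 3.53 w 0.0446
d mm [ -1.8  -0.6 -76.1] r [ 0.0001 -0.0004  0.0002] rows 1.8256870889045032 0.003599121763891654
```

Gripped. Lifting straight up 80 mm at a moderate pace.

Emit:
jog_arm([
  {"dx":0,"dy":0,"dz":-5,"rx":0,"ry":0,"rz":0,"gripper":1},
  {"dx":0,"dy":0,"dz":-15,"rx":0,"ry":0,"rz":0,"gripper":1},
  {"dx":0,"dy":0,"dz":-30,"rx":0,"ry":0,"rz":0,"gripper":1},
  {"dx":0,"dy":0,"dz":-45,"rx":0,"ry":0,"rz":0,"gripper":1},
  {"dx":0,"dy":0,"dz":-60,"rx":0,"ry":0,"rz":0,"gripper":1},
  {"dx":0,"dy":0,"dz":-72,"rx":0,"ry":0,"rz":0,"gripper":1},
  {"dx":0,"dy":0,"dz":-80,"rx":0,"ry":0,"rz":0,"gripper":1},
  {"dx":0,"dy":0,"dz":-80,"rx":0,"ry":0,"rz":0,"gripper":1},
])

```text
t: 4.2
eef_pos: [0.4675, -0.1989, 0.1307]
ee_rot: [-3.141, -0.003, -0.175]
force: [-0.3, 0.7, -2.9]
width: 0.0448
gripper_force: 40.0
```

```bash
python3 -c "
from h import *
s=arm.get_state();print(s['gripper_force'],s['force'])
p=st(-.115); print(p); go(*p,.129,YS)"
```

```text
39.999271631240845 [-0.34811663  0.69405788 -2.85473361]
[ 0.49760142 -0.02517142]
now [ 0.4675 -0.1989  0.1307] [-3.1413 -0.0032 -0.1746] t 4.2 w 0.0448
d mm [  -0.5 -176.3    1.7] r [-1.000e-04 -3.300e-03 -1.326e-01] rows 4.2282899475503015 1.06133807404497
```

Emit:
jog_arm([
  {"dx":0,"dy":-15,"dz":0,"rx":0,"ry":0,"rz":0,"gripper":1},
  {"dx":0,"dy":-45,"dz":0,"rx":0,"ry":0,"rz":-0.03,"gripper":1},
  {"dx":0,"dy":-75,"dz":0,"rx":0,"ry":0,"rz":-0.06,"gripper":1},
  {"dx":0,"dy":-105,"dz":0,"rx":0,"ry":0,"rz":-0.09,"gripper":1},
  {"dx":0,"dy":-135,"dz":0,"rx":0,"ry":0,"rz":-0.12,"gripper":1},
  {"dx":0,"dy":-162,"dz":0,"rx":0,"ry":0,"rz":-0.133,"gripper":1},
  {"dx":0,"dy":-176,"dz":0,"rx":0,"ry":0,"rz":-0.133,"gripper":1},
  {"dx":0,"dy":-176,"dz":0,"rx":0,"ry":0,"rz":-0.133,"gripper":1},
])

```text
t: 4.87
eef_pos: [0.4975, -0.0231, 0.128]
ee_rot: [-3.141, 0.0, -0.039]
force: [-1.3, 0.1, -3.4]
width: 0.0447
gripper_force: 40.0
```

```bash
python3 -c "
from h import *
p=st(-.115); print(p); go(*p,.0435,YS)"
```

```text
[ 0.49760142 -0.02517142]
now [ 0.4975 -0.0231  0.128 ] [-3.1415e+00  3.0000e-04 -3.9200e-02] t 4.87 w 0.0447
d mm [ 0.2  2.1 84.5] r [-0.0001  0.0003  0.0028] rows 2.0280778688481966 0.022944506300999444
```

Emit:
jog_arm([
  {"dx":0,"dy":2,"dz":20,"rx":0,"ry":0,"rz":0,"gripper":1},
  {"dx":0,"dy":2,"dz":40,"rx":0,"ry":0,"rz":0,"gripper":1},
  {"dx":0,"dy":2,"dz":58,"rx":0,"ry":0,"rz":0,"gripper":1},
  {"dx":0,"dy":2,"dz":70,"rx":0,"ry":0,"rz":0,"gripper":1},
  {"dx":0,"dy":2,"dz":77,"rx":0,"ry":0,"rz":0,"gripper":1},
  {"dx":0,"dy":2,"dz":81,"rx":0,"ry":0,"rz":0,"gripper":1},
  {"dx":0,"dy":2,"dz":83,"rx":0,"ry":0,"rz":0,"gripper":1},
  {"dx":0,"dy":2,"dz":84,"rx":0,"ry":0,"rz":0,"gripper":1},
])

```text
t: 5.53
eef_pos: [0.4972, -0.0276, 0.0446]
ee_rot: [3.142, -0.0, -0.042]
force: [-0.0, -0.5, -2.3]
width: 0.0446
gripper_force: 40.0
```

```bash
python3 -c "
from h import *
f=cam('scene');s=arm.get_state();print(s['gripper_force'],s['force'])
p=st(-.115); print(p); go(*p,.0435,YS)"
```

```text
39.9991911649704 [-0.39075813 -0.4871047  -2.62557872]
[ 0.49760142 -0.02517142]
now [ 0.4973 -0.0275  0.0448] [-3.1415e+00 -5.0000e-04 -4.1900e-02] t 5.58 w 0.0446
d mm [ 0.2 -2.4  1.3] r [-0.0001 -0.0005  0.0001] rows 0.06428227002591391 0.003862162010181285
```

Emit:
jog_arm([
  {"dx":0,"dy":-2,"dz":1,"rx":0,"ry":0,"rz":0,"gripper":1},
  {"dx":0,"dy":-2,"dz":2,"rx":0,"ry":0,"rz":0,"gripper":1},
  {"dx":0,"dy":-2,"dz":2,"rx":0,"ry":0,"rz":0,"gripper":1},
  {"dx":0,"dy":-2,"dz":2,"rx":0,"ry":0,"rz":0,"gripper":0},
  {"dx":0,"dy":-2,"dz":2,"rx":0,"ry":0,"rz":0,"gripper":0},
  {"dx":0,"dy":-2,"dz":2,"rx":0,"ry":0,"rz":0,"gripper":0},
  {"dx":0,"dy":-2,"dz":2,"rx":0,"ry":0,"rz":0,"gripper":0},
  {"dx":0,"dy":-2,"dz":2,"rx":0,"ry":0,"rz":0,"gripper":0},
])

```text
t: 6.25
eef_pos: [0.4973, -0.0255, 0.0427]
ee_rot: [-3.142, -0.0, -0.042]
force: [-0.5, -0.0, -0.0]
width: 0.0727
gripper_force: 0.0
```

```bash
python3 -c "
from h import *
s=arm.get_state();print(s['gripper_force'],s['force'])
p=st(-.175); print(p); go(*p,.0435,YS)"
```

```text
0.0 [-0.4715678  -0.02484714 -0.01303799]
[ 0.43765433 -0.02265216]
now [ 0.4973 -0.0255  0.0427] [-3.1415e+00 -4.0000e-04 -4.1800e-02] t 6.25 w 0.0727
d mm [-59.7  -0.3  -0.8] r [-0.0001 -0.0004  0.0002] rows 1.4325800552363235 0.003725638944045178
```

Emit:
jog_arm([
  {"dx":0,"dy":0,"dz":0,"rx":0,"ry":0,"rz":0,"gripper":0},
  {"dx":-15,"dy":0,"dz":0,"rx":0,"ry":0,"rz":0,"gripper":0},
  {"dx":-30,"dy":0,"dz":0,"rx":0,"ry":0,"rz":0,"gripper":0},
  {"dx":-45,"dy":0,"dz":0,"rx":0,"ry":0,"rz":0,"gripper":0},
  {"dx":-56,"dy":0,"dz":0,"rx":0,"ry":0,"rz":0,"gripper":0},
  {"dx":-62,"dy":0,"dz":0,"rx":0,"ry":0,"rz":0,"gripper":0},
  {"dx":-62,"dy":0,"dz":0,"rx":0,"ry":0,"rz":0,"gripper":0},
  {"dx":-62,"dy":0,"dz":0,"rx":0,"ry":0,"rz":0,"gripper":0},
])

```text
t: 6.92
eef_pos: [0.4358, -0.0226, 0.0429]
ee_rot: [-3.141, -0.001, -0.041]
force: [1.0, -0.8, 0.2]
width: 0.0876
gripper_force: 0.0
```

Run:
```python
from h import *
s=arm.get_state();print(s['gripper_force'],s['force'])
f=cam('wrist'); save(f,'w2.png'); P=cloud(f)
m=(abs(P[...,2]-.066)<.005)&(f['z_map']>0)&(P[...,0]>.35)&(P[...,0]<.62)&(P[...,1]>-.09)&(P[...,1]<.03)
c=max(cv2.findContours(m.astype(np.uint8),0,1)[0],key=cv2.contourArea).reshape(-1,2); r=cv2.minAreaRect(onplane(f,c,.066)[:,:2].astype(np.float32)*1000);print(r,c.min(0),c.max(0))
f=cam('scene');P=cloud(f); m=(abs(P[...,2]-.066)<.005)&(f['z_map']>0)&(P[...,0]>.35)&(P[...,0]<.605)&(P[...,1]>-.09)&(P[...,1]<.03)
p=P[m]; print(m.sum(),cv2.minAreaRect(p[:,:2].astype(np.float32)*1000),'expect',st(-.115))
go(*st(-.062),.0435,YS)
```

```text
0.0 [ 1.04412267 -0.77765518  0.180754  ]
((497.3189392089844, -25.221437454223633), (45.422576904296875, 102.72761535644531), 87.66060638427734) [257   0] [400 292]
377 ((488.83184814453125, -44.787025451660156), (115.5172119140625, 162.00413513183594), 76.14730834960938) expect [ 0.49760142 -0.02517142]
now [ 0.4363 -0.0226  0.0428] [-3.1414e+00 -1.0000e-03 -4.1500e-02] t 7.02 w 0.0874
d mm [ 1.144e+02  1.000e-01 -6.000e-01] r [-0.0002 -0.001   0.0005] rows 2.7432975107491218 0.009028403125817331
```

View pics/w2.png

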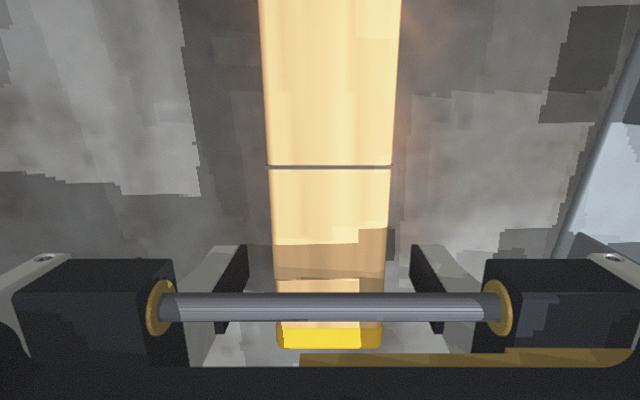

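The wrist view shows the block square between the fingers, its middle line at row 167 (columns 265–392) and its near yellow end at row 338. Gripping.

Emit:
jog_arm([
  {"dx":0,"dy":0,"dz":0,"rx":0,"ry":0,"rz":0,"gripper":1},
  {"dx":0,"dy":0,"dz":0,"rx":0,"ry":0,"rz":0,"gripper":1},
  {"dx":0,"dy":0,"dz":0,"rx":0,"ry":0,"rz":0,"gripper":1},
  {"dx":0,"dy":0,"dz":0,"rx":0,"ry":0,"rz":0,"gripper":1},
  {"dx":0,"dy":0,"dz":0,"rx":0,"ry":0,"rz":0,"gripper":1},
  {"dx":0,"dy":0,"dz":0,"rx":0,"ry":0,"rz":0,"gripper":1},
  {"dx":0,"dy":0,"dz":0,"rx":0,"ry":0,"rz":0,"gripper":1},
  {"dx":0,"dy":0,"dz":0,"rx":0,"ry":0,"rz":0,"gripper":1},
])

```text
t: 7.68
eef_pos: [0.4352, -0.0229, 0.0426]
ee_rot: [3.142, 0.0, -0.042]
force: [-0.6, -0.5, 0.3]
width: 0.0446
gripper_force: 40.0
```

Run:
```python
from h import *
f=cam('wrist'); print(onplane(f,[[266,167],[329,167],[391,167]],.066).round(4), 'expect',st(-.115))
s=arm.get_state();print(s['gripper_force'],s['force'])
go(*st(-.062),.0435,YS)
```

```text
[[ 0.4975 -0.0033  0.066 ]
 [ 0.4966 -0.0255  0.066 ]
 [ 0.4957 -0.0474  0.066 ]] expect [ 0.49760142 -0.02517142]
39.996405243873596 [ 0.64742081 -0.35095949 -0.47577526]
now [ 0.4352 -0.0229  0.0425] [ 3.1416  0.     -0.0418] t 7.73 w 0.045
d mm [115.4  -0.3  -1. ] r [0.     0.     0.0002] rows 2.767968647134211 0.001398006413528361
```

Emit:
jog_arm([
  {"dx":4,"dy":0,"dz":0,"rx":0,"ry":0,"rz":0,"gripper":1},
  {"dx":12,"dy":0,"dz":0,"rx":0,"ry":0,"rz":0,"gripper":1},
  {"dx":22,"dy":0,"dz":0,"rx":0,"ry":0,"rz":0,"gripper":1},
  {"dx":32,"dy":0,"dz":0,"rx":0,"ry":0,"rz":0,"gripper":1},
  {"dx":42,"dy":0,"dz":0,"rx":0,"ry":0,"rz":0,"gripper":1},
  {"dx":52,"dy":0,"dz":0,"rx":0,"ry":0,"rz":0,"gripper":1},
  {"dx":59,"dy":0,"dz":0,"rx":0,"ry":0,"rz":0,"gripper":1},
  {"dx":62,"dy":0,"dz":0,"rx":0,"ry":0,"rz":0,"gripper":1},
])

```text
t: 8.4
eef_pos: [0.4977, -0.0257, 0.0425]
ee_rot: [3.141, 0.001, -0.042]
force: [-10.5, 1.7, 15.1]
width: 0.0448
gripper_force: 40.0
```

Emit:
jog_arm([
  {"dx":4,"dy":0,"dz":0,"rx":0,"ry":0,"rz":0,"gripper":1},
  {"dx":12,"dy":0,"dz":0,"rx":0,"ry":0,"rz":0,"gripper":1},
  {"dx":21,"dy":0,"dz":0,"rx":0,"ry":0,"rz":0,"gripper":1},
  {"dx":30,"dy":0,"dz":0,"rx":0,"ry":0,"rz":0,"gripper":1},
  {"dx":39,"dy":0,"dz":0,"rx":0,"ry":0,"rz":0,"gripper":1},
  {"dx":47,"dy":0,"dz":0,"rx":0,"ry":0,"rz":0,"gripper":1},
  {"dx":54,"dy":0,"dz":0,"rx":0,"ry":0,"rz":0,"gripper":1},
  {"dx":54,"dy":0,"dz":0,"rx":0,"ry":0,"rz":0,"gripper":1},
])

```text
t: 9.07
eef_pos: [0.5531, -0.0278, 0.0426]
ee_rot: [3.141, -0.001, -0.042]
force: [1.8, -2.6, 3.2]
width: 0.0445
gripper_force: 40.0
```

Run:
```python
from h import *
f=cam('wrist'); save(f,'w3.png')
s=arm.get_state();print(s['gripper_force'],s['force'])
go(*st(-.061),.0435,YS)
f=cam('scene'); save(f,'s3.png'); A=cv2.resize(f['frame'][90:250,270:430,::-1],(600,600)); 
B=cv2.imread('pics/w3.png'); cv2.imwrite('pics/c3.png',np.hstack([cv2.resize(A,(400,400)),cv2.resize(B,(400,250)).repeat(1,0) if 0 else cv2.copyMakeBorder(cv2.resize(B,(400,250)),0,150,0,0,0)]))
```

```text
39.99704718589783 [ 2.06028904 -1.1883592   0.23230882]
now [ 0.553  -0.0278  0.0426] [-3.1416e+00 -1.8000e-03 -4.1600e-02] t 9.12 w 0.0447
d mm [-1.5 -0.3 -0.9] r [-0.     -0.0018  0.0004] rows 0.04194099188545471 0.014329200804199811
```

View pics/c3.png

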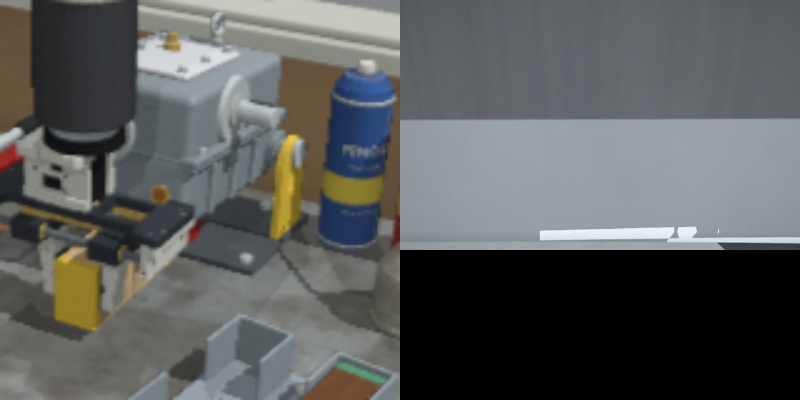

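The block sits under the casing and the hand is still clear of the front face. The close-up wrist view is filled by that face. Releasing and backing off.

Emit:
jog_arm([
  {"dx":0,"dy":0,"dz":0,"rx":0,"ry":0,"rz":0,"gripper":0},
  {"dx":0,"dy":0,"dz":0,"rx":0,"ry":0,"rz":0,"gripper":0},
  {"dx":0,"dy":0,"dz":0,"rx":0,"ry":0,"rz":0,"gripper":0},
  {"dx":0,"dy":0,"dz":0,"rx":0,"ry":0,"rz":0,"gripper":0},
  {"dx":0,"dy":0,"dz":0,"rx":0,"ry":0,"rz":0,"gripper":0},
  {"dx":-10,"dy":0,"dz":0,"rx":0,"ry":0,"rz":0,"gripper":0},
  {"dx":-25,"dy":0,"dz":0,"rx":0,"ry":0,"rz":0,"gripper":0},
  {"dx":-40,"dy":0,"dz":0,"rx":0,"ry":0,"rz":0,"gripper":0},
])

```text
t: 9.83
eef_pos: [0.51, -0.0261, 0.0423]
ee_rot: [3.142, 0.0, -0.042]
force: [-1.2, 0.3, 0.1]
width: 0.0871
gripper_force: 0.0
```

Emit:
jog_arm([
  {"dx":-20,"dy":0,"dz":0,"rx":0,"ry":0,"rz":0,"gripper":0},
  {"dx":-40,"dy":0,"dz":0,"rx":0,"ry":0,"rz":0,"gripper":0},
  {"dx":-60,"dy":0,"dz":-20,"rx":0,"ry":0,"rz":0,"gripper":0},
  {"dx":-70,"dy":0,"dz":-50,"rx":0,"ry":0,"rz":0,"gripper":0},
  {"dx":-70,"dy":0,"dz":-85,"rx":0,"ry":0,"rz":0,"gripper":0},
  {"dx":-70,"dy":0,"dz":-120,"rx":0,"ry":0,"rz":0,"gripper":0},
  {"dx":-70,"dy":0,"dz":-150,"rx":0,"ry":0,"rz":0,"gripper":0},
  {"dx":-70,"dy":0,"dz":-150,"rx":0,"ry":0,"rz":0,"gripper":0},
])

```text
t: 10.5
eef_pos: [0.4436, -0.0225, 0.1986]
ee_rot: [-3.139, -0.01, -0.041]
force: [1.1, -0.2, 0.1]
width: 0.0875
gripper_force: 0.0
```

Run:
```python
from h import *
s=arm.get_state();print(s['gripper_force'],s['force'])
f=cam('wrist'); save(f,'w4.png'); P=cloud(f)
m=(abs(P[...,2]-.066)<.005)&(f['z_map']>0)&(P[...,0]>.5)&(P[...,0]<.61)&(P[...,1]>-.08)&(P[...,1]<.02)
c=max(cv2.findContours(m.astype(np.uint8),0,1)[0],key=cv2.contourArea).reshape(-1,2); q=onplane(f,c,.066);r=cv2.minAreaRect(q[:,:2].astype(np.float32)*1000)
print(r,c.min(0),c.max(0)); print('near x',np.percentile(q[:,0],[2,98]),'expected near end',st(-.08), 'y mid',(q[:,1].min()+q[:,1].max())/2)
m=(P[...,2]>.093)&(P[...,2]<.19)&(P[...,0]>.59)&(P[...,0]<.64)&(f['z_map']>0); p=P[m]; print(len(p))
if len(p)>200: print(np.linalg.lstsq(np.c_[p[:,1:],np.ones(len(p))],p[:,0],rcond=None)[0])
go(.6205,.1745,.2,YS)
```

```text
0.0 [ 1.09046106 -0.20159653  0.14194644]
((564.930908203125, -27.983095169067383), (45.25599670410156, 62.37025451660156), 87.66890716552734) [300   0] [360  91]
near x [0.53378233 0.59680358] expected near end [ 0.53257055 -0.02664099] y mid -0.027611528757046686
122
now [ 0.4424 -0.0226  0.1958] [-3.1389 -0.0067 -0.0413] t 10.55 w 0.088
d mm [ 169.9 -204.3   -2.5] r [-0.0027 -0.0067  0.0007] rows 6.37120356972518 0.05838367676730638
```

View pics/w4.png

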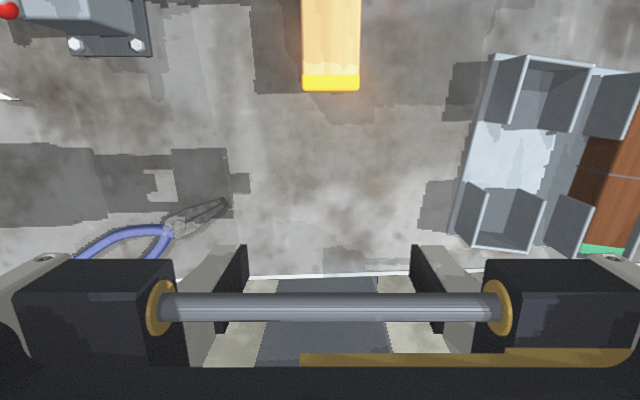

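The near yellow end is at row 90, columns 301–359, so the block is about 1.5 mm past nominal and square. Next to the valve, moving sideways first and then forward.

Emit:
jog_arm([
  {"dx":0,"dy":-20,"dz":0,"rx":0,"ry":0,"rz":0,"gripper":0},
  {"dx":0,"dy":-48,"dz":0,"rx":0,"ry":0,"rz":0,"gripper":0},
  {"dx":0,"dy":-78,"dz":-5,"rx":0,"ry":0,"rz":0,"gripper":0.3},
  {"dx":5,"dy":-108,"dz":-5,"rx":0,"ry":0,"rz":0,"gripper":0.45},
  {"dx":20,"dy":-138,"dz":-5,"rx":0,"ry":0,"rz":0,"gripper":0.45},
  {"dx":40,"dy":-168,"dz":-5,"rx":0,"ry":0,"rz":0,"gripper":0.45},
  {"dx":60,"dy":-190,"dz":-5,"rx":0,"ry":0,"rz":0,"gripper":0.45},
  {"dx":70,"dy":-204,"dz":-5,"rx":0,"ry":0,"rz":0,"gripper":0.45},
])

```text
t: 11.22
eef_pos: [0.5206, 0.1799, 0.1963]
ee_rot: [3.141, 0.001, -0.04]
force: [0.4, 0.0, -0.5]
width: 0.0535
gripper_force: 0.0
```

Run:
```python
from h import *
s=arm.get_state();print(s['width'],s['force'])
f=cam('wrist'); save(f,'w5.png'); P=cloud(f); hsv=cv2.cvtColor(f['frame'],cv2.COLOR_RGB2HSV)
red=((hsv[...,0]<8)|(hsv[...,0]>172))&(hsv[...,1]>120)&(P[...,2]>.085)&(P[...,2]<.12)&(f['z_map']>0)
n,l,stt,ce=cv2.connectedComponentsWithStats(red.astype(np.uint8))
for i in range(1,n):
    if stt[i,4]>15: p=P[l==i]; print(stt[i],np.median(p,0).round(4),p.min(0).round(4),p.max(0).round(4),onplane(f,[ce[i]],.112).round(4))
m=(P[...,2]>.1)&(P[...,2]<.116)&(f['z_map']>0)&(abs(P[...,0]-.62)<.045)&(abs(P[...,1]-.1745)<.03)
p=P[m]; print(len(p), cv2.minAreaRect(p[:,:2].astype(np.float32)*1000) if len(p) else '')
T=np.load('top0.npz')['P'][140:155,262:282]; print('gauge z',np.sort(T[...,2].ravel())[-20:].round(3))
go(.6205,.1745,.2,YS)
```

```text
0.05352469025914452 [ 0.36742749  0.00682588 -0.49032394]
[323   4  17  11  93] [0.6558 0.1724 0.1092] [0.6526 0.1681 0.1049] [0.659  0.1778 0.1111] [[0.655  0.1727 0.112 ]]
[321 118  18  10 120] [0.5888 0.1769 0.1097] [0.5857 0.1707 0.1049] [0.5918 0.1823 0.112 ] [[0.5889 0.1768 0.112 ]]
2449 ((621.5217895507812, 174.20623779296875), (17.76226806640625, 74.8836898803711), 83.04143524169922)
gauge z [0.096 0.096 0.096 0.097 0.097 0.097 0.097 0.097 0.097 0.097 0.097 0.098
 0.098 0.098 0.099 0.099 0.099 0.099 1.144 1.144]
now [0.5218 0.1811 0.196 ] [ 3.1407e+00  4.0000e-04 -4.0100e-02] t 11.27 w 0.0509
d mm [98.9  2.6 -4.1] r [0.0009 0.0004 0.0019] rows 2.375264092528162 0.017164946256323213
```

View pics/w5.png

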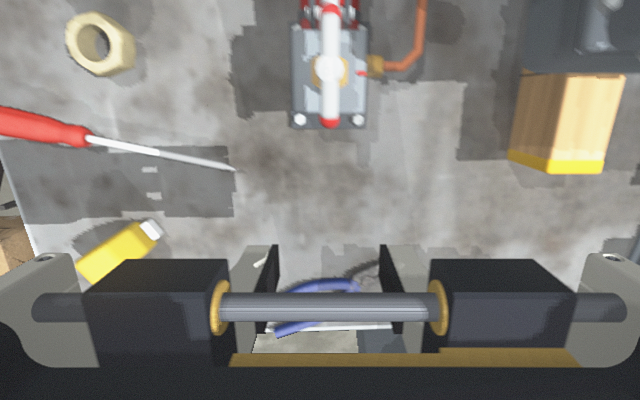

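The T-bar spans (330,9) to (330,123), with a round boss at (328,68). I'll check how tall that boss is before gripping.

Run:
```python
from h import *
f=cam('wrist'); P=cloud(f)
for r in (40,60,68,76,95): print(r,[(u,tuple((P[r,u]*1000).round().astype(int))) for u in range(308,352,4)])
```

```text
40 [(308, (np.int64(647), np.int64(191), np.int64(67))), (312, (np.int64(647), np.int64(188), np.int64(66))), (316, (np.int64(646), np.int64(185), np.int64(67))), (320, (np.int64(646), np.int64(182), np.int64(67))), (324, (np.int64(640), np.int64(179), np.int64(108))), (328, (np.int64(639), np.int64(177), np.int64(111))), (332, (np.int64(639), np.int64(174), np.int64(112))), (336, (np.int64(639), np.int64(172), np.int64(113))), (340, (np.int64(639), np.int64(169), np.int64(110))), (344, (np.int64(645), np.int64(165), np.int64(68))), (348, (np.int64(645), np.int64(162), np.int64(67)))]
60 [(308, (np.int64(633), np.int64(192), np.int64(68))), (312, (np.int64(633), np.int64(189), np.int64(68))), (316, (np.int64(633), np.int64(186), np.int64(68))), (320, (np.int64(633), np.int64(183), np.int64(68))), (324, (np.int64(629), np.int64(180), np.int64(108))), (328, (np.int64(628), np.int64(177), np.int64(111))), (332, (np.int64(628), np.int64(175), np.int64(113))), (336, (np.int64(628), np.int64(172), np.int64(112))), (340, (np.int64(628), np.int64(170), np.int64(111))), (344, (np.int64(632), 
[... 1163 characters left out ...]
, (344, (np.int64(618), np.int64(167), np.int64(112))), (348, (np.int64(620), np.int64(163), np.int64(80)))]
95 [(308, (np.int64(608), np.int64(194), np.int64(67))), (312, (np.int64(608), np.int64(190), np.int64(70))), (316, (np.int64(608), np.int64(187), np.int64(67))), (320, (np.int64(608), np.int64(184), np.int64(69))), (324, (np.int64(608), np.int64(181), np.int64(108))), (328, (np.int64(607), np.int64(178), np.int64(111))), (332, (np.int64(607), np.int64(175), np.int64(113))), (336, (np.int64(607), np.int64(173), np.int64(111))), (340, (np.int64(607), np.int64(170), np.int64(111))), (344, (np.int64(607), np.int64(166), np.int64(68))), (348, (np.int64(607), np.int64(163), np.int64(69)))]
```

Emit:
jog_arm([
  {"dx":12,"dy":0,"dz":0,"rx":0,"ry":0,"rz":0,"gripper":0.45},
  {"dx":28,"dy":2,"dz":0,"rx":0,"ry":0,"rz":0,"gripper":0.45},
  {"dx":44,"dy":2,"dz":0,"rx":0,"ry":0,"rz":0,"gripper":0.45},
  {"dx":60,"dy":2,"dz":0,"rx":0,"ry":0,"rz":0,"gripper":0.45},
  {"dx":76,"dy":2,"dz":0,"rx":0,"ry":0,"rz":0.01,"gripper":0.45},
  {"dx":90,"dy":2,"dz":0,"rx":0,"ry":0,"rz":0.01,"gripper":0.45},
  {"dx":100,"dy":2,"dz":0,"rx":0,"ry":0,"rz":0.01,"gripper":0.45},
  {"dx":100,"dy":2,"dz":0,"rx":0,"ry":0,"rz":0.01,"gripper":0.45},
])

```text
t: 11.98
eef_pos: [0.6205, 0.1706, 0.1967]
ee_rot: [3.141, 0.001, -0.053]
force: [-0.1, -0.8, -0.2]
width: 0.0482
gripper_force: 0.0
```

Run:
```python
from h import *
f=cam('scene'); go(.622,.1748,.113,-.05)
```

```text
now [0.6195 0.1707 0.1968] [ 3.141e+00  1.100e-03 -5.310e-02] t 12.03 w 0.0481
d mm [ 2.3 -4.3 83.8] r [ 0.0006  0.0011 -0.0031] rows 2.0120591042883964 0.026634597073699414
```

Emit:
jog_arm([
  {"dx":2,"dy":-4,"dz":10,"rx":0,"ry":0,"rz":0,"gripper":0.45},
  {"dx":2,"dy":-4,"dz":25,"rx":0,"ry":0,"rz":0,"gripper":0.45},
  {"dx":2,"dy":-4,"dz":42,"rx":0,"ry":0,"rz":0,"gripper":0.45},
  {"dx":2,"dy":-4,"dz":58,"rx":0,"ry":0,"rz":0,"gripper":0.45},
  {"dx":2,"dy":-4,"dz":70,"rx":0,"ry":0,"rz":0,"gripper":0.45},
  {"dx":2,"dy":-4,"dz":78,"rx":0,"ry":0,"rz":0,"gripper":0.45},
  {"dx":2,"dy":-4,"dz":83,"rx":0,"ry":0,"rz":0,"gripper":0.45},
  {"dx":2,"dy":-4,"dz":83,"rx":0,"ry":0,"rz":0,"gripper":0.45},
])

```text
t: 12.7
eef_pos: [0.6211, 0.1754, 0.1135]
ee_rot: [3.141, 0.001, -0.052]
force: [0.4, 0.8, 0.3]
width: 0.048
gripper_force: 0.0
```

Emit:
jog_arm([
  {"dx":0,"dy":0,"dz":0,"rx":0,"ry":0,"rz":0,"gripper":0.6},
  {"dx":0,"dy":0,"dz":0,"rx":0,"ry":0,"rz":0,"gripper":0.7},
  {"dx":0,"dy":0,"dz":0,"rx":0,"ry":0,"rz":0,"gripper":0.8},
  {"dx":0,"dy":0,"dz":0,"rx":0,"ry":0,"rz":0,"gripper":0.9},
  {"dx":0,"dy":0,"dz":0,"rx":0,"ry":0,"rz":0,"gripper":1},
  {"dx":0,"dy":0,"dz":0,"rx":0,"ry":0,"rz":0,"gripper":1},
  {"dx":0,"dy":0,"dz":0,"rx":0,"ry":0,"rz":0,"gripper":1},
  {"dx":0,"dy":0,"dz":0,"rx":0,"ry":0,"rz":0,"gripper":1},
], force=30)

```text
t: 13.37
eef_pos: [0.6217, 0.1742, 0.1149]
ee_rot: [3.14, 0.0, -0.052]
force: [0.6, -4.9, 1.5]
width: 0.0119
gripper_force: 30.0
```

```bash
cat >> h.py <<'E'
def casing():
    f=cam('scene');P=cloud(f)
    m=(f['z_map']>0)&np.all((P>[.58,-.10,.0])&(P<[.66,.045,.24]),axis=2)
    v,u=np.mgrid[:400,:640]
    q=[]
    for a in range(322,346,2):
        r=np.where(m[:,a]&(P[:,a,0]>.6)&(P[:,a,2]>.07))[0]
    b=np.all((P>[.65,-.09,.18])&(P<[.82,.03,.26]),axis=2)&(f['z_map']>0); p=P[b]
    k=np.ones(len(p),bool)
    for _ in range(6):
        A=np.c_[p[:,:2]-[.63,-.03],np.ones(len(p))];c=np.linalg.lstsq(A[k],p[k,2],rcond=None)[0];r=abs(p[:,2]-A@c);k=r<max(.0015,1.5*np.median(r))
    s=arm.get_state()
    print('top slope %.4f z at front %.4f n %d | t %.2f yaw %.4f width %.4f gf %.1f'%(c[0],c[2],k.sum(),s['t'],s['ee_rot'][2],s['width'],s['gripper_force']),'F',s['force'].round(1),'M',s['moment'].round(2),'p',s['eef_pos'].round(4))
E
python3 -c "
from h import *
casing()"
```

```text
top slope -0.0932 z at front 0.2260 n 463 | t 13.42 yaw -0.0517 width 0.0118 gf 30.0 F [ 0.7 -4.9  1.6] M [-1.94 -0.19  0.12] p [0.6217 0.1742 0.1149]
```

Bar gripped directly, width 12 mm. Turning anticlockwise (rz negative) in small steps.

Emit:
jog_arm([
  {"dx":0,"dy":0,"dz":0,"rx":0,"ry":0,"rz":-0.03,"gripper":1},
  {"dx":0,"dy":0,"dz":0,"rx":0,"ry":0,"rz":-0.06,"gripper":1},
  {"dx":0,"dy":0,"dz":0,"rx":0,"ry":0,"rz":-0.09,"gripper":1},
  {"dx":0,"dy":0,"dz":0,"rx":0,"ry":0,"rz":-0.12,"gripper":1},
  {"dx":0,"dy":0,"dz":0,"rx":0,"ry":0,"rz":-0.15,"gripper":1},
  {"dx":0,"dy":0,"dz":0,"rx":0,"ry":0,"rz":-0.18,"gripper":1},
  {"dx":0,"dy":0,"dz":0,"rx":0,"ry":0,"rz":-0.18,"gripper":1},
  {"dx":0,"dy":0,"dz":0,"rx":0,"ry":0,"rz":-0.18,"gripper":1},
])

```text
t: 14.08
eef_pos: [0.6217, 0.1743, 0.1149]
ee_rot: [3.14, 0.0, 0.128]
force: [0.1, -5.7, 3.0]
width: 0.0119
gripper_force: 30.0
```

```bash
python3 -c "
from h import *
casing()"
```

```text
top slope -0.0922 z at front 0.2258 n 472 | t 14.13 yaw 0.1276 width 0.0116 gf 30.0 F [ 0.6 -4.9  2.3] M [-2.17 -0.2   0.12] p [0.6217 0.1743 0.1149]
```

Emit:
jog_arm([
  {"dx":0,"dy":0,"dz":0,"rx":0,"ry":0,"rz":-0.03,"gripper":1},
  {"dx":0,"dy":0,"dz":0,"rx":0,"ry":0,"rz":-0.06,"gripper":1},
  {"dx":0,"dy":0,"dz":0,"rx":0,"ry":0,"rz":-0.06,"gripper":1},
  {"dx":0,"dy":0,"dz":0,"rx":0,"ry":0,"rz":-0.06,"gripper":1},
  {"dx":0,"dy":0,"dz":0,"rx":0,"ry":0,"rz":-0.06,"gripper":1},
  {"dx":0,"dy":0,"dz":0,"rx":0,"ry":0,"rz":-0.06,"gripper":1},
  {"dx":0,"dy":0,"dz":0,"rx":0,"ry":0,"rz":-0.06,"gripper":1},
  {"dx":0,"dy":0,"dz":0,"rx":0,"ry":0,"rz":-0.06,"gripper":1},
])

```text
t: 14.8
eef_pos: [0.6217, 0.1744, 0.1149]
ee_rot: [3.14, 0.001, 0.187]
force: [0.8, -5.7, 3.0]
width: 0.0115
gripper_force: 30.0
```

```bash
python3 -c "
from h import *
casing()"
```

```text
top slope -0.0949 z at front 0.2261 n 467 | t 14.85 yaw 0.1875 width 0.0119 gf 30.0 F [ 0.4 -6.2  3.2] M [-2.08 -0.14  0.16] p [0.6217 0.1744 0.1149]
```

Emit:
jog_arm([
  {"dx":0,"dy":0,"dz":0,"rx":0,"ry":0,"rz":-0.03,"gripper":1},
  {"dx":0,"dy":0,"dz":0,"rx":0,"ry":0,"rz":-0.06,"gripper":1},
  {"dx":0,"dy":0,"dz":0,"rx":0,"ry":0,"rz":-0.06,"gripper":1},
  {"dx":0,"dy":0,"dz":0,"rx":0,"ry":0,"rz":-0.06,"gripper":1},
  {"dx":0,"dy":0,"dz":0,"rx":0,"ry":0,"rz":-0.06,"gripper":1},
  {"dx":0,"dy":0,"dz":0,"rx":0,"ry":0,"rz":-0.06,"gripper":1},
  {"dx":0,"dy":0,"dz":0,"rx":0,"ry":0,"rz":-0.06,"gripper":1},
  {"dx":0,"dy":0,"dz":0,"rx":0,"ry":0,"rz":-0.06,"gripper":1},
])

```text
t: 15.52
eef_pos: [0.6217, 0.1744, 0.1149]
ee_rot: [3.14, 0.001, 0.248]
force: [0.8, -5.4, 2.8]
width: 0.012
gripper_force: 30.0
```

```bash
python3 -c "
from h import *
casing()"
```

```text
top slope -0.0923 z at front 0.2258 n 473 | t 15.57 yaw 0.2475 width 0.0116 gf 30.0 F [ 0.  -5.6  3.4] M [-2.02 -0.15  0.08] p [0.6217 0.1744 0.1149]
```

Valve at about 0.30 rad and no flow yet. Continuing.

Emit:
jog_arm([
  {"dx":0,"dy":0,"dz":0,"rx":0,"ry":0,"rz":-0.03,"gripper":1},
  {"dx":0,"dy":0,"dz":0,"rx":0,"ry":0,"rz":-0.06,"gripper":1},
  {"dx":0,"dy":0,"dz":0,"rx":0,"ry":0,"rz":-0.06,"gripper":1},
  {"dx":0,"dy":0,"dz":0,"rx":0,"ry":0,"rz":-0.06,"gripper":1},
  {"dx":0,"dy":0,"dz":0,"rx":0,"ry":0,"rz":-0.06,"gripper":1},
  {"dx":0,"dy":0,"dz":0,"rx":0,"ry":0,"rz":-0.06,"gripper":1},
  {"dx":0,"dy":0,"dz":0,"rx":0,"ry":0,"rz":-0.06,"gripper":1},
  {"dx":0,"dy":0,"dz":0,"rx":0,"ry":0,"rz":-0.06,"gripper":1},
])

```text
t: 16.23
eef_pos: [0.6217, 0.1744, 0.1149]
ee_rot: [3.14, 0.001, 0.307]
force: [1.0, -5.3, 2.8]
width: 0.0118
gripper_force: 30.0
```

```bash
python3 -c "
from h import *
casing()"
```

```text
top slope -0.0928 z at front 0.2260 n 470 | t 16.28 yaw 0.3074 width 0.0116 gf 30.0 F [ 0.8 -6.6  2.1] M [-1.99 -0.13  0.05] p [0.6217 0.1744 0.1149]
```

Emit:
jog_arm([
  {"dx":0,"dy":0,"dz":0,"rx":0,"ry":0,"rz":-0.03,"gripper":1},
  {"dx":0,"dy":0,"dz":0,"rx":0,"ry":0,"rz":-0.06,"gripper":1},
  {"dx":0,"dy":0,"dz":0,"rx":0,"ry":0,"rz":-0.06,"gripper":1},
  {"dx":0,"dy":0,"dz":0,"rx":0,"ry":0,"rz":-0.06,"gripper":1},
  {"dx":0,"dy":0,"dz":0,"rx":0,"ry":0,"rz":-0.06,"gripper":1},
  {"dx":0,"dy":0,"dz":0,"rx":0,"ry":0,"rz":-0.06,"gripper":1},
  {"dx":0,"dy":0,"dz":0,"rx":0,"ry":0,"rz":-0.06,"gripper":1},
  {"dx":0,"dy":0,"dz":0,"rx":0,"ry":0,"rz":-0.06,"gripper":1},
])

```text
t: 16.95
eef_pos: [0.6217, 0.1745, 0.1149]
ee_rot: [3.14, 0.001, 0.367]
force: [0.4, -5.8, 2.7]
width: 0.0115
gripper_force: 30.0
```

```bash
python3 -c "
from h import *
casing()"
```

```text
top slope -0.0852 z at front 0.2244 n 483 | t 17.00 yaw 0.3673 width 0.0116 gf 30.0 F [ 0.1 -5.9  2.5] M [-2.02 -0.07  0.08] p [0.6217 0.1745 0.1149]
```

Sinking slowly now, about 2.5 mm/s. Holding here.

Emit:
jog_arm([
  {"dx":0,"dy":0,"dz":0,"rx":0,"ry":0,"rz":-0.02,"gripper":1},
  {"dx":0,"dy":0,"dz":0,"rx":0,"ry":0,"rz":-0.02,"gripper":1},
  {"dx":0,"dy":0,"dz":0,"rx":0,"ry":0,"rz":-0.02,"gripper":1},
  {"dx":0,"dy":0,"dz":0,"rx":0,"ry":0,"rz":-0.02,"gripper":1},
  {"dx":0,"dy":0,"dz":0,"rx":0,"ry":0,"rz":-0.02,"gripper":1},
  {"dx":0,"dy":0,"dz":0,"rx":0,"ry":0,"rz":-0.02,"gripper":1},
  {"dx":0,"dy":0,"dz":0,"rx":0,"ry":0,"rz":-0.02,"gripper":1},
  {"dx":0,"dy":0,"dz":0,"rx":0,"ry":0,"rz":-0.02,"gripper":1},
])

```text
t: 17.67
eef_pos: [0.6217, 0.1745, 0.1149]
ee_rot: [3.141, 0.001, 0.387]
force: [0.2, -6.0, 2.4]
width: 0.012
gripper_force: 30.0
```

Emit:
jog_arm([
  {"dx":0,"dy":0,"dz":0,"rx":0,"ry":0,"rz":0,"gripper":1},
  {"dx":0,"dy":0,"dz":0,"rx":0,"ry":0,"rz":0,"gripper":1},
  {"dx":0,"dy":0,"dz":0,"rx":0,"ry":0,"rz":0,"gripper":1},
  {"dx":0,"dy":0,"dz":0,"rx":0,"ry":0,"rz":0,"gripper":1},
  {"dx":0,"dy":0,"dz":0,"rx":0,"ry":0,"rz":0,"gripper":1},
  {"dx":0,"dy":0,"dz":0,"rx":0,"ry":0,"rz":0,"gripper":1},
  {"dx":0,"dy":0,"dz":0,"rx":0,"ry":0,"rz":0,"gripper":1},
  {"dx":0,"dy":0,"dz":0,"rx":0,"ry":0,"rz":0,"gripper":1},
])

```text
t: 18.33
eef_pos: [0.6217, 0.1745, 0.1149]
ee_rot: [3.141, 0.001, 0.387]
force: [-0.2, -4.5, 3.6]
width: 0.0119
gripper_force: 30.0
```

```bash
python3 -c "
from h import *
casing()"
```

```text
top slope -0.0611 z at front 0.2194 n 520 | t 18.38 yaw 0.3871 width 0.0118 gf 30.0 F [ 0.6 -4.6  3.6] M [-2.02 -0.11 -0.  ] p [0.6217 0.1745 0.1149]
```

Emit:
jog_arm([
  {"dx":0,"dy":0,"dz":0,"rx":0,"ry":0,"rz":0,"gripper":1},
  {"dx":0,"dy":0,"dz":0,"rx":0,"ry":0,"rz":0,"gripper":1},
  {"dx":0,"dy":0,"dz":0,"rx":0,"ry":0,"rz":0,"gripper":1},
  {"dx":0,"dy":0,"dz":0,"rx":0,"ry":0,"rz":0,"gripper":1},
  {"dx":0,"dy":0,"dz":0,"rx":0,"ry":0,"rz":0,"gripper":1},
  {"dx":0,"dy":0,"dz":0,"rx":0,"ry":0,"rz":0,"gripper":1},
  {"dx":0,"dy":0,"dz":0,"rx":0,"ry":0,"rz":0,"gripper":1},
  {"dx":0,"dy":0,"dz":0,"rx":0,"ry":0,"rz":0,"gripper":1},
])

```text
t: 19.05
eef_pos: [0.6217, 0.1745, 0.1149]
ee_rot: [3.141, 0.001, 0.387]
force: [-0.4, -5.1, 1.7]
width: 0.0118
gripper_force: 30.0
```

Emit:
jog_arm([
  {"dx":0,"dy":0,"dz":0,"rx":0,"ry":0,"rz":0,"gripper":1},
  {"dx":0,"dy":0,"dz":0,"rx":0,"ry":0,"rz":0,"gripper":1},
  {"dx":0,"dy":0,"dz":0,"rx":0,"ry":0,"rz":0,"gripper":1},
  {"dx":0,"dy":0,"dz":0,"rx":0,"ry":0,"rz":0,"gripper":1},
  {"dx":0,"dy":0,"dz":0,"rx":0,"ry":0,"rz":0,"gripper":1},
  {"dx":0,"dy":0,"dz":0,"rx":0,"ry":0,"rz":0,"gripper":1},
  {"dx":0,"dy":0,"dz":0,"rx":0,"ry":0,"rz":0,"gripper":1},
  {"dx":0,"dy":0,"dz":0,"rx":0,"ry":0,"rz":0,"gripper":1},
])

```text
t: 19.72
eef_pos: [0.6217, 0.1745, 0.1149]
ee_rot: [3.141, 0.001, 0.387]
force: [0.4, -5.6, 2.2]
width: 0.0117
gripper_force: 30.0
```

Emit:
jog_arm([
  {"dx":0,"dy":0,"dz":0,"rx":0,"ry":0,"rz":0,"gripper":1},
  {"dx":0,"dy":0,"dz":0,"rx":0,"ry":0,"rz":0,"gripper":1},
  {"dx":0,"dy":0,"dz":0,"rx":0,"ry":0,"rz":0,"gripper":1},
  {"dx":0,"dy":0,"dz":0,"rx":0,"ry":0,"rz":0,"gripper":1},
  {"dx":0,"dy":0,"dz":0,"rx":0,"ry":0,"rz":0,"gripper":1},
  {"dx":0,"dy":0,"dz":0,"rx":0,"ry":0,"rz":0,"gripper":1},
  {"dx":0,"dy":0,"dz":0,"rx":0,"ry":0,"rz":0,"gripper":1},
  {"dx":0,"dy":0,"dz":0,"rx":0,"ry":0,"rz":0,"gripper":1},
])

```text
t: 20.38
eef_pos: [0.6217, 0.1745, 0.1149]
ee_rot: [3.141, 0.001, 0.387]
force: [-0.1, -5.0, 3.6]
width: 0.0119
gripper_force: 30.0
```

```bash
python3 -c "
from h import *
casing()"
```

```text
top slope -0.0167 z at front 0.2111 n 595 | t 20.43 yaw 0.3871 width 0.0118 gf 30.0 F [ 0.1 -5.2  3.3] M [-2.   -0.11 -0.04] p [0.6217 0.1745 0.1149]
```

Emit:
jog_arm([
  {"dx":0,"dy":0,"dz":0,"rx":0,"ry":0,"rz":0,"gripper":1},
  {"dx":0,"dy":0,"dz":0,"rx":0,"ry":0,"rz":0,"gripper":1},
  {"dx":0,"dy":0,"dz":0,"rx":0,"ry":0,"rz":0,"gripper":1},
  {"dx":0,"dy":0,"dz":0,"rx":0,"ry":0,"rz":0,"gripper":1},
  {"dx":0,"dy":0,"dz":0,"rx":0,"ry":0,"rz":0,"gripper":1},
  {"dx":0,"dy":0,"dz":0,"rx":0,"ry":0,"rz":0,"gripper":1},
  {"dx":0,"dy":0,"dz":0,"rx":0,"ry":0,"rz":0,"gripper":1},
  {"dx":0,"dy":0,"dz":0,"rx":0,"ry":0,"rz":0,"gripper":1},
])

```text
t: 21.1
eef_pos: [0.6217, 0.1745, 0.1149]
ee_rot: [3.141, 0.001, 0.387]
force: [0.3, -6.0, 3.4]
width: 0.0113
gripper_force: 30.0
```

Emit:
jog_arm([
  {"dx":0,"dy":0,"dz":0,"rx":0,"ry":0,"rz":0,"gripper":1},
  {"dx":0,"dy":0,"dz":0,"rx":0,"ry":0,"rz":0,"gripper":1},
  {"dx":0,"dy":0,"dz":0,"rx":0,"ry":0,"rz":0,"gripper":1},
  {"dx":0,"dy":0,"dz":0,"rx":0,"ry":0,"rz":0,"gripper":1},
  {"dx":0,"dy":0,"dz":0,"rx":0,"ry":0,"rz":0,"gripper":1},
  {"dx":0,"dy":0,"dz":0,"rx":0,"ry":0,"rz":0,"gripper":1},
  {"dx":0,"dy":0,"dz":0,"rx":0,"ry":0,"rz":0,"gripper":1},
  {"dx":0,"dy":0,"dz":0,"rx":0,"ry":0,"rz":0,"gripper":1},
])

```text
t: 21.77
eef_pos: [0.6217, 0.1745, 0.1149]
ee_rot: [3.141, 0.001, 0.387]
force: [0.7, -5.5, 2.8]
width: 0.0118
gripper_force: 30.0
```

Emit:
jog_arm([
  {"dx":0,"dy":0,"dz":0,"rx":0,"ry":0,"rz":0,"gripper":1},
  {"dx":0,"dy":0,"dz":0,"rx":0,"ry":0,"rz":0,"gripper":1},
  {"dx":0,"dy":0,"dz":0,"rx":0,"ry":0,"rz":0,"gripper":1},
  {"dx":0,"dy":0,"dz":0,"rx":0,"ry":0,"rz":0,"gripper":1},
  {"dx":0,"dy":0,"dz":0,"rx":0,"ry":0,"rz":0,"gripper":1},
  {"dx":0,"dy":0,"dz":0,"rx":0,"ry":0,"rz":0,"gripper":1},
  {"dx":0,"dy":0,"dz":0,"rx":0,"ry":0,"rz":0,"gripper":1},
  {"dx":0,"dy":0,"dz":0,"rx":0,"ry":0,"rz":0,"gripper":1},
])

```text
t: 22.43
eef_pos: [0.6217, 0.1745, 0.1149]
ee_rot: [3.141, 0.001, 0.387]
force: [-0.4, -6.1, 3.0]
width: 0.0121
gripper_force: 30.0
```

```bash
python3 -c "
from h import *
casing()"
```

```text
top slope 0.0011 z at front 0.2074 n 607 | t 22.48 yaw 0.3870 width 0.0116 gf 30.0 F [-0.7 -5.5  2.6] M [-2.   -0.08  0.01] p [0.6217 0.1745 0.1149]
```

Emit:
jog_arm([
  {"dx":0,"dy":0,"dz":0,"rx":0,"ry":0,"rz":0,"gripper":1},
  {"dx":0,"dy":0,"dz":0,"rx":0,"ry":0,"rz":0,"gripper":1},
  {"dx":0,"dy":0,"dz":0,"rx":0,"ry":0,"rz":0,"gripper":1},
  {"dx":0,"dy":0,"dz":0,"rx":0,"ry":0,"rz":0,"gripper":1},
  {"dx":0,"dy":0,"dz":0,"rx":0,"ry":0,"rz":0,"gripper":1},
  {"dx":0,"dy":0,"dz":0,"rx":0,"ry":0,"rz":0,"gripper":1},
  {"dx":0,"dy":0,"dz":0,"rx":0,"ry":0,"rz":0,"gripper":1},
  {"dx":0,"dy":0,"dz":0,"rx":0,"ry":0,"rz":0,"gripper":1},
])

```text
t: 23.15
eef_pos: [0.6217, 0.1745, 0.1149]
ee_rot: [3.141, 0.001, 0.387]
force: [-0.1, -5.6, 3.1]
width: 0.0118
gripper_force: 30.0
```

Emit:
jog_arm([
  {"dx":0,"dy":0,"dz":0,"rx":0,"ry":0,"rz":0,"gripper":1},
  {"dx":0,"dy":0,"dz":0,"rx":0,"ry":0,"rz":0,"gripper":1},
  {"dx":0,"dy":0,"dz":0,"rx":0,"ry":0,"rz":0,"gripper":1},
  {"dx":0,"dy":0,"dz":0,"rx":0,"ry":0,"rz":0,"gripper":1},
  {"dx":0,"dy":0,"dz":0,"rx":0,"ry":0,"rz":0,"gripper":1},
  {"dx":0,"dy":0,"dz":0,"rx":0,"ry":0,"rz":0,"gripper":1},
  {"dx":0,"dy":0,"dz":0,"rx":0,"ry":0,"rz":0,"gripper":1},
  {"dx":0,"dy":0,"dz":0,"rx":0,"ry":0,"rz":0,"gripper":1},
])

```text
t: 23.82
eef_pos: [0.6217, 0.1745, 0.1149]
ee_rot: [3.141, 0.001, 0.387]
force: [0.5, -6.0, 3.1]
width: 0.0115
gripper_force: 30.0
```

```bash
python3 -c "
from h import *
casing()"
```

```text
top slope 0.0022 z at front 0.2072 n 612 | t 23.87 yaw 0.3871 width 0.0120 gf 30.0 F [-0.2 -4.7  2.9] M [-2.04 -0.11  0.05] p [0.6217 0.1745 0.1149]
```

The casing has come to rest level on the packing. Shutting the valve.

Emit:
jog_arm([
  {"dx":0,"dy":0,"dz":0,"rx":0,"ry":0,"rz":0.07,"gripper":1},
  {"dx":0,"dy":0,"dz":0,"rx":0,"ry":0,"rz":0.14,"gripper":1},
  {"dx":0,"dy":0,"dz":0,"rx":0,"ry":0,"rz":0.21,"gripper":1},
  {"dx":0,"dy":0,"dz":0,"rx":0,"ry":0,"rz":0.28,"gripper":1},
  {"dx":0,"dy":0,"dz":0,"rx":0,"ry":0,"rz":0.35,"gripper":1},
  {"dx":0,"dy":0,"dz":0,"rx":0,"ry":0,"rz":0.4,"gripper":1},
  {"dx":0,"dy":0,"dz":0,"rx":0,"ry":0,"rz":0.44,"gripper":1},
  {"dx":0,"dy":0,"dz":0,"rx":0,"ry":0,"rz":0.45,"gripper":1},
])

```text
t: 24.53
eef_pos: [0.6217, 0.1742, 0.1149]
ee_rot: [3.14, 0.0, -0.065]
force: [1.8, -6.0, 2.4]
width: 0.0117
gripper_force: 30.2
```

```bash
python3 -c "
from h import *
casing()"
```

```text
top slope 0.0053 z at front 0.2070 n 615 | t 24.58 yaw -0.0641 width 0.0116 gf 30.2 F [ 0.  -6.7  2.7] M [-2.39 -0.24  0.38] p [0.6217 0.1742 0.1149]
```

The moment about z rose to 0.38 N m, so the valve is against its stop. Releasing and rising.

Emit:
jog_arm([
  {"dx":0,"dy":0,"dz":0,"rx":0,"ry":0,"rz":0,"gripper":0.45},
  {"dx":0,"dy":0,"dz":0,"rx":0,"ry":0,"rz":0,"gripper":0.45},
  {"dx":0,"dy":0,"dz":0,"rx":0,"ry":0,"rz":0,"gripper":0.45},
  {"dx":0,"dy":0,"dz":0,"rx":0,"ry":0,"rz":0,"gripper":0.45},
  {"dx":0,"dy":0,"dz":0,"rx":0,"ry":0,"rz":0,"gripper":0.45},
  {"dx":0,"dy":0,"dz":-10,"rx":0,"ry":0,"rz":0,"gripper":0.45},
  {"dx":0,"dy":0,"dz":-35,"rx":0,"ry":0,"rz":0,"gripper":0.45},
  {"dx":0,"dy":0,"dz":-65,"rx":0,"ry":0,"rz":0,"gripper":0.45},
])

```text
t: 25.25
eef_pos: [0.6206, 0.1751, 0.1789]
ee_rot: [3.139, 0.003, -0.062]
force: [0.7, 0.7, 0.5]
width: 0.0479
gripper_force: 0.0
```

Emit:
jog_arm([
  {"dx":0,"dy":0,"dz":-20,"rx":0,"ry":0,"rz":0,"gripper":0.45},
  {"dx":-15,"dy":0,"dz":-25,"rx":0,"ry":0,"rz":0,"gripper":0.45},
  {"dx":-35,"dy":0,"dz":-25,"rx":0,"ry":0,"rz":0,"gripper":0.45},
  {"dx":-55,"dy":0,"dz":-25,"rx":0,"ry":0,"rz":0,"gripper":0.45},
  {"dx":-75,"dy":0,"dz":-25,"rx":0,"ry":0,"rz":0,"gripper":0.45},
  {"dx":-90,"dy":0,"dz":-25,"rx":0,"ry":0,"rz":0,"gripper":0.45},
  {"dx":-100,"dy":0,"dz":-25,"rx":0,"ry":0,"rz":0,"gripper":0.45},
  {"dx":-100,"dy":0,"dz":-25,"rx":0,"ry":0,"rz":0,"gripper":0.45},
])

```text
t: 25.92
eef_pos: [0.5206, 0.1818, 0.2057]
ee_rot: [-3.141, -0.001, -0.061]
force: [-0.7, -0.2, -0.2]
width: 0.0482
gripper_force: 0.0
```

Run:
```python
from h import *
casing()
f=cam('wrist'); P=cloud(f); hsv=cv2.cvtColor(f['frame'],cv2.COLOR_RGB2HSV)
red=((hsv[...,0]<8)|(hsv[...,0]>172))&(hsv[...,1]>120)&(P[...,2]>.085)&(P[...,2]<.12)&(f['z_map']>0)
n,l,stt,ce=cv2.connectedComponentsWithStats(red.astype(np.uint8))
q=[onplane(f,[ce[i]],.112)[0] for i in range(1,n) if stt[i,4]>15]; print(q)
d=q[0]-q[1]; print('bar yaw',np.arctan2(d[1],d[0]))
m=(abs(P[...,2]-.066)<.004)&(f['z_map']>0)&(P[...,0]>.5)&(P[...,0]<.62)&(P[...,1]<.02)
p=P[m]; print(len(p),p.min(0),p.max(0))
f=cam('scene'); A=cv2.resize(f['frame'][110:250,210:400,::-1],None,fx=4,fy=4); cv2.imwrite('pics/end.png',A)
```

```text
top slope 0.0054 z at front 0.2070 n 615 | t 25.97 yaw -0.0607 width 0.0487 gf 0.0 F [ 0.7 -0.5  0.6] M [-0.   -0.01 -0.01] p [0.5217 0.182  0.2056]
[array([0.6540671 , 0.17256385, 0.112     ]), array([0.58848683, 0.17554903, 0.112     ])]
bar yaw -0.045488087828399956
5422 [ 0.5337174  -0.05149942  0.06200139] [ 0.61347234 -0.0035866   0.068369  ]
```

View pics/end.png

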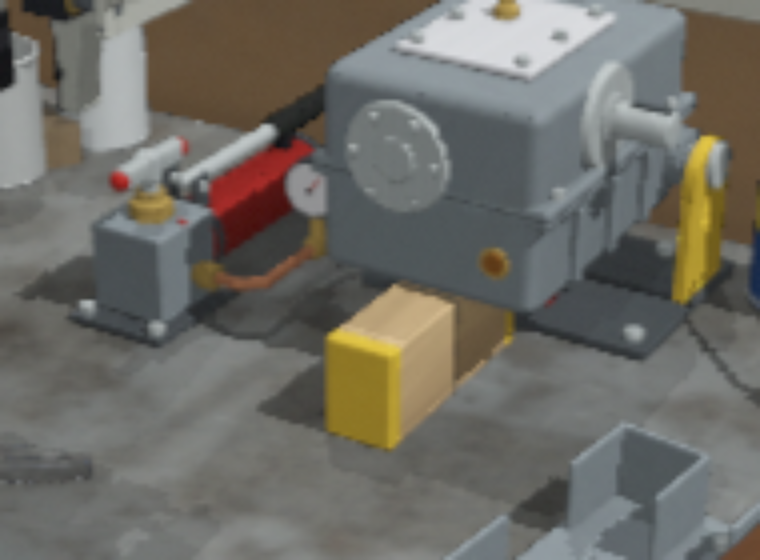

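The casing rests level on the packing, whose near yellow end is at about (360,385). The middle line of the packing, near (452,350), lies at the casing's front edge, and the T-bar at (150,165) is back at its shut angle. Handing in.

```bash
python3 -c "
from h import *
print(arm.job_done())"
```

```text
the job is handed in; nothing more can be done
None
```

I handed the job in at about 26 s of the 72 s allowed; no verdict came back. By my last measurements the casing rests level on the tall packing, the packing is square and within about 2 mm of nominal, the valve is shut, the low block was left in the rack, and the arm is clear.

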